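# Bring the stockpot's plate to medium heat

### The arm

A 6-joint arm with a two-finger parallel gripper is mounted at the origin on the work surface. World frame = base frame: x ahead of the robot, y to its left, z up, the work surface at z = 0. Lengths are in m, angles in rad, forces in N, time in s.
With the tool pointing down it reaches from about 0.25 to 0.775 m from the base axis. Payload 8.9 kg.
Tool frame: the origin (TCP) lies between the finger pads, 19 mm behind the fingertips; this is the grasp point; y points along the fingers, z is the direction in which the jaws open and shut, and the axes are right-handed (so a half turn about y gives the same grasp; the last joint's range is limited). The gripper opens to 85 mm and grips with 20 to 120 N. Pads are 22 mm wide; open, the fingers measure 114 mm over their backs; the gripper's body (76 mm by 85 mm) begins 54 mm behind the grasp point. The pads swing forward as they close: fully open they stand 13 mm farther back than shut.
Start: joints at [1.119, 0.291, -0.153, 1.127, 0, 1.431], TCP at [0.162, 0.5, 0.25] pointing down, gripper open.
Joint ranges: [-2.52, 2.52], [-0.91, 1.74], [-1.3, 1.37], [-1.96, 2.02], [-1.52, 1.47], [-3.14, 3.14]. Speed limits (rad/s): [2.22, 2.22, 2.79, 3.14, 3.14, 3.14].

### API

Orientations are given as a unit quaternion [x, y, z, w].
In Python, from station import read_state, imaging, robot, spotter gives the robot as it stands.
- The arm moves only by the tool apply_moves, never from a script. Its argument "increments" is text: rows parted by semicolons, each of 5 numbers parted by spaces: the shift along the tool's x, y, z in mm, then the turn about the tool's y in degrees, then the opening, from -1 (shut) to 1 (fully open). A call has 1 to 12 rows; each row shifts and turns the pose as measured when the row begins, along the tool's axes as they then stand; what a row does not reach is not made up. A row lasts 1/12 s, in which the tool goes at most 41.7 mm and 7.16 degrees, less where a joint would pass 70% of its speed; a pose out of reach is approached as far as the arm can. A call is refused whole if a number of a shift passes 41.7 or a number of a turn 7.16, either way. A call with a gripper value outside its range is refused whole. The fingers move at their own pace and stop on an object; "grip_force" is the grip in N (left out, the last holds). Time passes only in rows, so rows that do not move let the fingers close. It gives the time, the measured TCP pose, the force and the opening at its end, in the units of the state.
- read_state(): the state, without advancing time (a new reading comes with each control period).
- imaging.read_camera(name): name is "scene" or "top" or "wrist"; returns (picture, depth): 420x560x3 uint8, blue, green, red; 420x560 float32, m along the optical axis (not along the pixel's ray), 0 where there is no reading.
- imaging.camera_params(name): a dict with "mtx" (3x3 intrinsics, pixels), "extrinsics" (4x4, takes a point from camera to world coordinates). Camera axes: x right, y down, z forward; pixel columns grow to the right and rows downward; lengths in m; the calibration is good to about 2 mm. A picture is of the moment at which its call begins: read the wrist's pose just before it. camera_params takes no time and is no camera call; for the wrist camera it gives the pose at the moment of the call.
- robot.job_done(): hands the job in, once; it reports no verdict.
Trained networks look in the newest picture that a camera, given by its name, has taken for a name from the list of things; names that differ only in an ending like _2 or _b are one class to them, and where a whole thing is asked for, a point or a joint stands for the part that bears it (a point fixed in the world has none). Each returns a list of dicts, best first, with "p" (0 to 1); they miss things now and then, are a little off and sometimes report something else, mostly with a low value. They report only what shows in the picture. A call takes as long as a camera call. They do not tell look-alikes from the thing itself.
- spotter.regions_of(camera, target): "pixels" (420x560 bool, what is visible of it).
- spotter.pinpoint(camera, target): "xyz" ([x, y, z] in m, in world coordinates, good to about 4 mm: a listed point, or the origin of a listed thing).
The state is a dict: "clock": time; "qpos": joint angles; "qvel": joint speeds; "joint_efforts": joint torques, N m; "eef_pos": TCP position; "tool_rot": TCP orientation; "force": force on the tool from outside, world axes, zero at the start; "moment": the same for the moment, N m; "grip_width": finger opening in m.
Only numpy, scipy, OpenCV 4.12 (cv2) and the standard library are available. Lean on these libraries where they do the work, as an engineer would, in place of code of your own. Each camera call takes 0.05 s, during which the arm holds its last target. There are 200 camera calls.

### The job

Get the stockpot cooking on medium: first turn the handle on the grey power isolator box clockwise from off (ring mark) to on (bar mark) until it clicks home, then turn the knob of the hot plate that carries the tall stockpot clockwise from off to the two-dot mark, so that it sits in that click. Never let a knob get on to three dots, leave the other plate's knob off, and do not shift the cookware or knock the other things about.

Things in the scene. Friction and masses are not known exactly. Their poses are not given: they have to be found in the camera images.
- hob: two-plate boiling top of bare metal, fixed, 360 deep (x), 440 wide (y), deck 101 mm high. Origin: centre of its underside. The front (-x, towards the robot) is a panel sloping 35 deg from horizontal, 35 mm high at its front edge, with knobs 110 mm left (+y) and right (-y) of the middle; behind each, at x = 12 mm, its hot plate, 176 mm across, top 110 mm high
- stockpot: tall steel stockpot, 160 mm across the rim, 125 mm high, 1.1 kg or so, standing on the left or the right hot plate. Origin: centre of its underside
- dish: low steel bowl, 160 mm across, 45 mm high, standing on the other hot plate. Origin: centre of its underside
- knob_left_grip (a point): on the axis of the left black knob, which controls the left plate; 34 mm out from the panel, where the TCP goes to grip. z: along the axis, out of the panel, 35 deg from vertical, leaning to the robot; x: along the grip bar to its white-lined pointer end. Skirt 68 mm across, its face 12 mm off the panel; grip bar 66 long, 16 thick, top 44 mm off the panel
- knob_left (a joint): angle of the left knob, rad, growing clockwise as you look at the panel. Detents: 0 off (short line on the panel), 0.9 one dot, 1.8 two dots, 2.7 three dots (dark marks 46 mm from the axis). Let go, it snaps to the nearest detent; the way over from one to the next takes about 0.15 N m
- knob_right_grip (a point): on the axis of the right black knob, which controls the right plate; 34 mm out from the panel, where the TCP goes to grip. z: along the axis, out of the panel, 35 deg from vertical, leaning to the robot; x: along the grip bar to its white-lined pointer end. Skirt 68 mm across, its face 12 mm off the panel; grip bar 66 long, 16 thick, top 44 mm off the panel
- knob_right (a joint): angle of the right knob, rad, growing clockwise as you look at the panel. Detents: 0 off (short line on the panel), 0.9 one dot, 1.8 two dots, 2.7 three dots (dark marks 46 mm from the axis). Let go, it snaps to the nearest detent; the way over from one to the next takes about 0.15 N m
- isolator_box: grey power isolator box, fixed to the table left of the boiling top, 150 (x) by 130 (y) by 66 mm high; origin: centre of its underside. On its lid a ring at the +x edge marks off and a bar at the -y edge marks on; a black bar handle turns on top
- isolator_grip (a point): on the vertical axis of the isolator handle, 104 mm above the work surface, where the TCP goes to grip. z up; x along the handle to its white-lined pointer end. Black bar 108 long, 18 thick, top at 116 mm, bottom at 82 mm over a 72 mm disc
- isolator (a joint): angle of the isolator handle, rad, growing clockwise from above: detents at 0 (off) and 1.57 (on), snapping over near 0.79; peak torque about 0.35 N m
- oil: oil bottle, 64 mm across, 190 high, loose, upright; origin under its centre
- mill: wooden pepper mill, 60 mm across, 160 high, loose, upright; origin under its centre
- spatula: spatula 280 mm long lying in front of the boiling top, loose; origin under its middle, x along it
- spoon: spoon 260 mm long lying on the right, loose; origin under its middle, x along it
- bowl: white bowl, 120 mm across, 50 high, loose; origin under its centre
Not all that is in view belongs to the job. What is shaped like the isolator_box but blue or red is not meant.

How it is judged:
By the outcome, as a careful person would: the job done as asked, in the order asked, and still so for the second after the job is handed in, with the robot touching nothing.
It also fails if it takes over 67 s, if anything falls off the work surface, if the arm or the gripper's body presses on something with over 40 N, if the wrist force passes 120 N, or if a joint passes its speed limit or range.

## Working session

There is one attempt and no reset: what is moved stays moved. The work goes in short steps, Python scripts to look and compute and a tool call to move; the robot and the scene stay as the last step left them, time stands still between calls to the robot, and variables do not carry over. Pictures are saved under pics/ and viewed, about 8 in all and at most 12, crops included, and the job is handed in when it is done.

Besides the shell and the picture viewer there is one more tool, called after ">>>" by a JSON object that holds its "api" and its "payload", one argument or row to a line. apply_moves: Moves the arm, as the interface text tells. Its arguments: {"type":"object","properties":{"increments":{"type":"string"},"grip_force":{"type":"number"}},"required":["increments"]}

```bash
mkdir -p pics
cat > h.py <<'E'
import numpy as np, cv2
from scipy.spatial.transform import Rotation as R
from station import read_state, imaging, robot, spotter
np.set_printoptions(precision=4,suppress=True)
E
python3 - <<'E'
from h import *
s=read_state(); print(s['clock'],s['eef_pos'],s['tool_rot'],s['grip_width'],R.from_quat(s['tool_rot']).as_matrix())
a,_=imaging.read_camera('scene'); b,_=imaging.read_camera('top')
cv2.imwrite('pics/scene.png',a);cv2.imwrite('pics/top.png',b)
for n in ['hob','stockpot','dish','knob_left_grip','knob_right_grip','isolator_box','isolator_grip','oil','mill','spatula','bowl']:
  for c in ['top','scene']:
    print(n,c,[(np.array(d['xyz']),round(d['p'],2)) for d in spotter.pinpoint(c,n)][:3])
E
```

```text
0.0 [0.1613 0.4991 0.2494] [ 0.6989 -0.1103  0.11   -0.698 ] 0.08552199056216897 [[ 0.9515 -0.0006  0.3077]
 [-0.3077 -0.0012  0.9515]
 [-0.0002 -1.     -0.0013]]
hob top [(array([ 0.526 , -0.2681,  0.0956]), 0.72), (array([ 0.6756, -0.1567,  0.004 ]), 0.62)]
hob scene [(array([ 0.67  , -0.1557, -0.001 ]), 0.89)]
stockpot top [(array([ 0.6869, -0.2523,  0.1129]), 0.8)]
stockpot scene [(array([ 0.6845, -0.2609,  0.1095]), 0.78)]
dish top [(array([ 0.6818, -0.0491,  0.1083]), 0.94), (array([0.6985, 0.2925, 0.0025]), 0.38)]
dish scene [(array([0.4607, 0.3313, 0.1058]), 0.66), (array([ 0.6798, -0.0505,  0.1128]), 0.58)]
knob_left_grip top [(array([ 0.5227, -0.0477,  0.0956]), 0.83)]
knob_left_grip scene [(array([ 0.5172, -0.0503,  0.0936]), 0.52)]
knob_right_grip top [(array([ 0.5211, -0.2674,  0.0956]), 0.75)]
knob_right_grip scene [(array([ 0.5203, -0.2645,  0.0947]), 0.55)]
isolator_box top [(array([ 0.457 ,  0.3317, -0.0051]), 0.64), (array([0.2026, 0.3366, 0.0047]), 0.57)]
isolator_box scene [(array([ 0.1986,  0.3389, -0.0001]), 0.85), (array([ 0.4629,  0.3321, -0.0002]), 0.74), (array([ 0.3207,  0.5715, -0.001 ]), 0.59)]
isolator_grip top [(array([0.2009, 0.3354, 0.1025]), 0.96), (array([0.3196, 0.5744, 0.1039]), 0.7)]
isolator_grip scene [(array([0.2007, 0.3352, 0.1006]), 0.94), (array([0.462 , 0.3299, 0.1044]), 0.84), (array([0.322 , 0.5761, 0.1036]), 0.69)]
oil top [(array([0.7011, 0.2912, 0.003 ]), 0.89)]
oil scene [(array([0.4623, 0.3321, 0.1039]), 0.73), (array([0.6993, 0.2896, 0.0006]), 0.72), (array([ 0.6134, -0.4712, -0.0003]), 0.58)]
mill top [(array([ 0.4487, -0.4181,  0.0004]), 0.83)]
mill scene []
spatula top []
spatula scene [(array([ 0.5158, -0.0479,  0.0922]), 0.63), (array([ 0.3944, -0.1471,  0.0002]), 0.61)]
bowl top [(array([ 0.3631,  0.1298, -0.0036]), 0.81)]
bowl scene [(array([ 0.3609,  0.1316, -0.0017]), 0.82), (array([ 0.673 , -0.1552,  0.0003]), 0.19)]
```

View pics/top.png

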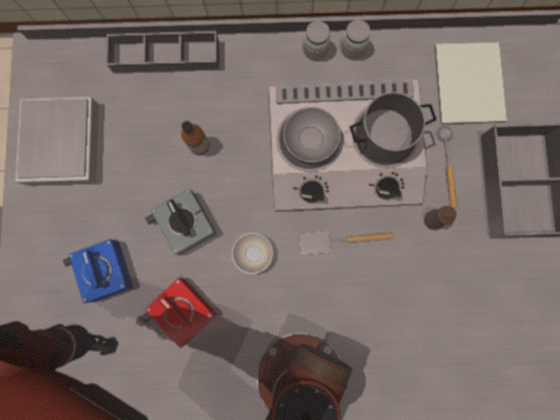

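View pics/scene.png

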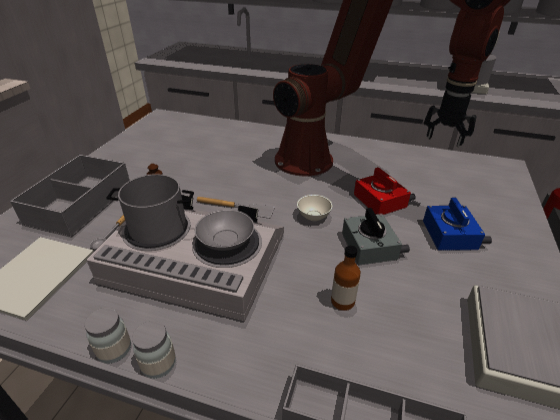

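The stockpot stands on the right plate, around (392,125) in the top view. The grey isolator is at about (182,220) there, near (0.46, 0.33) in the world. Next I measure the angles of the bars.

```bash
cat >> h.py <<'E'
def cloud(c):
    a,d=imaging.read_camera(c); p=imaging.camera_params(c); K=p['mtx'];T=np.array(p['extrinsics'])
    v,u=np.indices(d.shape); P=np.stack([(u-K[0][2])/K[0][0]*d,(v-K[1][2])/K[1][1]*d,d],-1)@T[:3,:3].T+T[:3,3]
    P[d==0]=np.nan
    return a,P
E
python3 - <<'E'
from h import *
a,P=cloud('top')
near=np.hypot(P[...,0]-.46,P[...,1]-.331)
m=(near<.075)&(P[...,2]>.104)&(P[...,2]<.13)
q=P[m]; print(len(q),q.mean(0)); r=cv2.minAreaRect((q[:,:2]*1000).astype(np.float32)); print(r)
m=(near<.12)&(P[...,2]>.055)&(P[...,2]<.075); q=P[m]; print('box',cv2.minAreaRect((q[:,:2]*1000).astype(np.float32)), np.median(q[:,2]))
ax=np.array([-np.sin(np.radians(35)),0,np.cos(np.radians(35))])
for g in ([.5205,-.2665,.0952],[.520,-.049,.0946]):
  dd=P-np.array(g); h=dd@ax; X=np.array([np.cos(np.radians(35)),0,np.sin(np.radians(35))]); 
  pu=dd@X; pv=dd[...,1]
  m=(np.hypot(pu,pv)<.045)&(h>.002)&(h<.02); print('knob',m.sum(), h[m].mean(), cv2.minAreaRect(np.stack([pu[m],pv[m]],-1).astype(np.float32)*1000))
m=(P[...,2]>.09)&(P[...,2]<.105)&(P[...,0]>.45)&(P[...,1]<.15); print('deck',cv2.minAreaRect((P[m][:,:2]*1000).astype(np.float32)))
c1=cv2.resize(a[180:260,140:220],(400,400),interpolation=2); c2=cv2.resize(a[165:215,275:425],(900//2*1,150),interpolation=2)
c2=cv2.resize(a[165:215,280:420],(784,280),interpolation=2)
o=np.zeros((600,800,3),np.uint8); o[:300,:300]=cv2.resize(c1,(300,300)); o[310:590,:784]=c2
cv2.imwrite('pics/c.png',o)
E
```

```text
259 [0.4615 0.3324 0.1142]
((462.4786071777344, 333.6819152832031), (108.17340087890625, 18.89950180053711), 27.28607177734375)
box ((458.99188232421875, 332.16265869140625), (151.28421020507812, 130.74575805664062), 28.7147216796875) 0.06555473355436403
knob 130 0.008366335038739497 ((3.0414276123046875, 1.3087654113769531), (66.46463012695312, 17.959558486938477), 77.35417175292969)
knob 138 0.010217593327243738 ((-0.11716604232788086, 3.2611637115478516), (65.08573913574219, 17.158227920532227), 78.0641860961914)
deck ((670.9735107421875, -287.724853515625), (791.5665893554688, 550.029541015625), 59.41084289550781)
```

View pics/c.png

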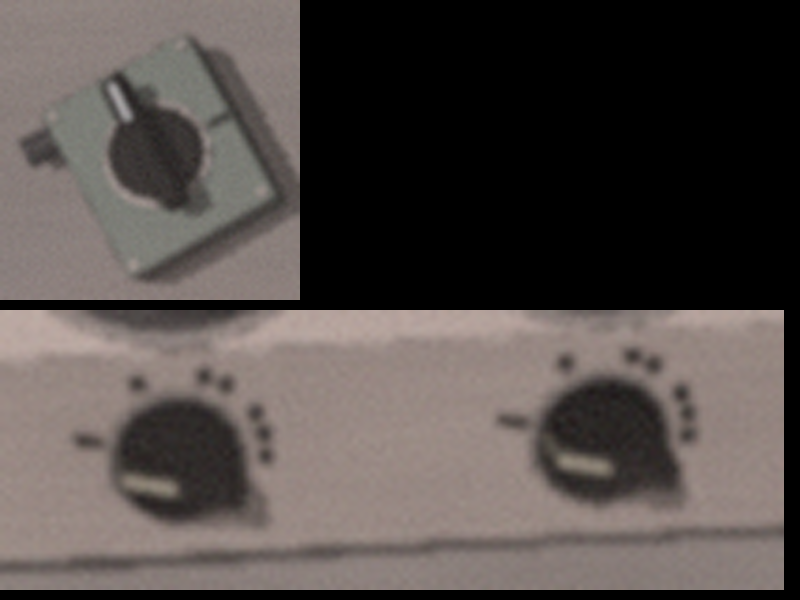

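The grey isolator's bar points about 28° left of +x, towards its ring, so it is off. Both knob pointers are at the off line, with two dots just right of straight up. I move over the isolator first.

>>> {"api": "apply_moves", "payload": {
  "increments": "37.4 0 -7.4 0 1;37.4 0 -7.4 0 1;37.4 0 -7.4 0 1;37.4 0 -7.4 0 1;37.4 0 -7.4 0 1;37.4 0 -7.4 0 1;37.4 0 -7.4 0 1;37.4 0 -7.4 0 1;37.4 0 -7.4 0 1;0 0 0 0 1",
  "grip_force": 60
}}

```text
clock: 2.08
eef_pos: [0.4736, 0.3274, 0.2499]
tool_rot: [-0.698, 0.106, -0.108, 0.7]
force: [-1.2, -0.3, -0.2]
grip_width: 0.0856
```

>>> {"api": "apply_moves", "payload": {
  "increments": "0 0 0 -6.6 1;0 0 0 -6.6 1;0 0 0 -6.6 1;0 0 0 -6.6 1;0 0 0 -6.6 1;0 0 0 -6.6 1;0 0 0 -6.6 1;0 0 0 0 1;0 0 0 0 1"
}}

```text
clock: 2.83
eef_pos: [0.4771, 0.3242, 0.2485]
tool_rot: [-0.682, -0.186, 0.185, 0.683]
force: [1.0, -0.1, -1.0]
grip_width: 0.0853
```

Run:
```python
from h import *
s=read_state(); M=R.from_quat(s['tool_rot']).as_matrix(); print(s['clock'],s['eef_pos'],s['qpos'],M)
a,P=cloud('wrist'); cv2.imwrite('pics/w1.png',a)
near=np.hypot(P[...,0]-.46,P[...,1]-.331)
m=(near<.075)&(P[...,2]>.106)&(P[...,2]<.13)
q=P[m]; r=cv2.minAreaRect((q[:,:2]*1000).astype(np.float32)); print(len(q),q.mean(0),r)
t=np.array([r[0][0]/1e3,r[0][1]/1e3,.104]); print('tool delta',M.T@(t-s['eef_pos'])*1e3,'jaw az',np.degrees(np.arctan2(M[1,2],M[0,2])))
```

```text
2.8333 [0.4771 0.3242 0.2485] [ 0.4695  0.3892 -0.0145  1.1653  0.0011 -0.0603] [[ 0.8629  0.0012 -0.5053]
 [ 0.5053  0.0018  0.8629]
 [ 0.0019 -1.      0.001 ]]
3254 [0.4586 0.3309 0.1152] ((462.0323486328125, 333.1222839355469), (107.35137176513672, 18.146337509155273), 27.049633026123047)
tool delta [ -8.7985 144.4603  15.2052] jaw az 120.35355881216539
```

>>> {"api": "apply_moves", "payload": {
  "increments": "-8.8 20 15 0 1;0 20 0 3.3 1;0 20 0 0 1;0 20 0 0 1;0 20 0 0 1;0 20 0 0 1;0 12 0 0 1;0 0 0 0 1"
}}

```text
clock: 3.55
eef_pos: [0.4628, 0.3346, 0.1129]
tool_rot: [-0.689, -0.157, 0.152, 0.691]
force: [-0.7, -0.3, 0.3]
grip_width: 0.0854
```

```bash
cat >> h.py <<'E'
def rel(t,az=None):
    s=read_state(); M=R.from_quat(s['tool_rot']).as_matrix()
    print(s['clock'],s['eef_pos'],'F',np.array(s['force']),'delta',M.T@(np.array(t)-s['eef_pos'])*1e3,'jaw',np.degrees(np.arctan2(M[1,2],M[0,2])),s['grip_width'],np.array(s['qpos']))
E
python3 -c "
from h import *
rel([.462,.333,.104])"
```

```text
3.55 [0.4628 0.3346 0.1129] F [-0.7303 -0.2643  0.3309] delta [-1.4785  8.8703 -1.084 ] jaw 115.18503667482754 0.08537068472278853 [ 0.4973  0.4811 -0.2482  0.8342  0.0011  0.0578]
```

Down the last bit, then close.

>>> {"api": "apply_moves", "payload": {
  "increments": "-1.5 9 -1 -1.8 1;0 0 0 0 0;0 0 0 0 -1;0 0 0 0 -1;0 0 0 0 -1;0 0 0 0 -1;0 0 0 0 -1;0 0 0 0 -1",
  "grip_force": 60
}}

```text
clock: 4.22
eef_pos: [0.4636, 0.3339, 0.1078]
tool_rot: [-0.687, -0.165, 0.157, 0.69]
force: [1.3, 2.0, -8.6]
grip_width: 0.0164
```

```bash
python3 -c "
from h import *
rel([.462,.333,.104])"
```

```text
4.2167 [0.4636 0.3339 0.1078] F [ 1.321   2.0329 -8.5586] delta [-1.902   3.7399 -0.0605] jaw 116.31731049140808 0.0163616871718593 [ 0.4959  0.4846 -0.2579  0.8174  0.0005  0.0366]
```

>>> {"api": "apply_moves", "payload": {
  "increments": "0 0 0 5 -1;0 0 0 6 -1;0 0 0 6 -1;0 0 0 6 -1;0 0 0 6 -1;0 0 0 6 -1;0 0 0 6 -1;0 0 0 6 -1"
}}

```text
clock: 4.88
eef_pos: [0.4639, 0.3296, 0.1077]
tool_rot: [0.694, -0.135, 0.143, -0.693]
force: [-1.6, -3.5, -0.0]
grip_width: 0.0168
```

```bash
python3 -c "
from h import *
rel([.462,.333,.106]);print(read_state()['moment'])"
```

```text
4.8833 [0.4639 0.3296 0.1077] F [-1.6382 -3.5026 -0.0383] delta [-3.072   1.6839  2.3899] jaw 67.29817243615469 0.016793536931719328 [ 0.4936  0.484  -0.259   0.8205 -0.008   0.8898]
[-0.5644  0.1207 -0.0543]
```

>>> {"api": "apply_moves", "payload": {
  "increments": "-1 0 1 6 -1;-1 0 1 6 -1;-1 0 0 6 -1;0 0 0 6 -1;0 0 0 6 -1;0 0 0 6 -1;0 0 0 5 -1;0 0 0 0 -1"
}}

```text
clock: 5.55
eef_pos: [0.4613, 0.3269, 0.1078]
tool_rot: [0.595, -0.381, 0.392, -0.589]
force: [1.6, -1.9, -3.3]
grip_width: 0.0168
```

```bash
python3 -c "
from h import *
rel([.462,.333,.106]);print(read_state()['moment'])"
```

```text
5.55 [0.4613 0.3269 0.1078] F [ 1.5791 -1.8918 -3.2502] delta [-5.3201  1.6859  3.0734] jaw 23.687845538348615 0.01680914826578823 [ 0.4966  0.4833 -0.2601  0.8271 -0.0172  1.654 ]
[-0.0895 -0.2761  2.0548]
```

The handle has turned fully and the moment rose to 2.05 N m against the stop. I release and rise.

>>> {"api": "apply_moves", "payload": {
  "increments": "0 0 0 -3 -1;0 0 0 0 1;0 0 0 0 1;0 0 0 0 1;0 0 0 0 1;0 0 0 0 1;0 0 0 0 1;0 -35 0 0 1;0 -40 0 0 1;0 -40 0 0 1;0 -40 0 0 1;0 0 0 0 0"
}}

```text
clock: 6.55
eef_pos: [0.4581, 0.3284, 0.2675]
tool_rot: [0.607, -0.365, 0.373, -0.598]
force: [1.1, -0.0, 0.1]
grip_width: 0.0754
```

Run:
```python
from h import *
a,P=cloud('wrist'); cv2.imwrite('pics/w2.png',a)
near=np.hypot(P[...,0]-.46,P[...,1]-.331)
m=(near<.075)&(P[...,2]>.106)&(P[...,2]<.13)
q=P[m]; print(len(q),cv2.minAreaRect((q[:,:2]*1000).astype(np.float32)))
m=(near<.13)&(P[...,2]>.055)&(P[...,2]<.075); q=P[m]; print('box',cv2.minAreaRect((q[:,:2]*1000).astype(np.float32)))
# knob geometry from top view: panel plane/yaw
a,P=cloud('top')
m=(P[...,0]>.49)&(P[...,0]<.575)&(P[...,1]>-.36)&(P[...,1]<.04)&(P[...,2]>.04)&(P[...,2]<.095)
q=P[m]
for i in range(6):
    A=np.c_[q[:,:2],np.ones(len(q))]; c=np.linalg.lstsq(A,q[:,2],rcond=None)[0]; r=q[:,2]-A@c; q=q[(r<.004)&(r>-.006)] if i<5 else q
n=np.array([-c[0],-c[1],1]);n/=np.linalg.norm(n);print('plane',c,n,np.degrees(np.arccos(n[2])),'yaw',np.degrees(np.arctan2(-n[1],-n[0])),len(q))
x=np.array([-n[2]*-1,0,0])
p0=np.array([.54,-.2665,0]);p0[2]=c@[p0[0],p0[1],1]
up=np.array([0,0,1])-n[2]*n; up/=np.linalg.norm(up); left=np.cross(n,up)
for yc in (-.2665,-.049):
  p0=np.array([.54,yc,0]);p0[2]=c@[p0[0],p0[1],1]; d=P-p0; h=d@n;u=d@up;v=d@left
  m=(np.hypot(u,v)<.05)&(h>.036)&(h<.052); r=cv2.minAreaRect(np.stack([u[m],v[m]],-1).astype(np.float32)*1000);print('p0',p0,'bar',h[m].mean(),r,'centre',p0+up*r[0][0]/1e3+left*r[0][1]/1e3)
rel([.46,.33,.25])
```

```text
2768 ((458.6650695800781, 327.78167724609375), (18.02005386352539, 106.73817443847656), 27.514177322387695)
box ((456.8699951171875, 330.990234375), (150.38491821289062, 129.27581787109375), 28.46497344970703)
plane [ 0.6815  0.0144 -0.298 ] [-0.5631 -0.0119  0.8263] 34.281718848431574 yaw 1.2140861763710817 2345
p0 [ 0.54   -0.2665  0.0662] bar 0.04307541465079092 ((3.66633939743042, 1.4518394470214844), (67.21160125732422, 17.574481964111328), 77.00711059570312) centre [ 0.543  -0.265   0.0683]
p0 [ 0.54   -0.049   0.0693] bar 0.04296611450637268 ((-1.9189330339431763, 3.087566375732422), (66.06858825683594, 17.92277717590332), 76.04451751708984) centre [ 0.5383 -0.0459  0.0683]
6.65 [0.4564 0.3275 0.2618] F [-0.1063 -0.9893 -1.1395] delta [-0.8324 11.7137  4.49  ] jaw 27.02310244591771 0.06129805322897476 [ 0.5012  0.3662 -0.014   1.2025 -0.0164  1.6004]
```

View pics/w2.png

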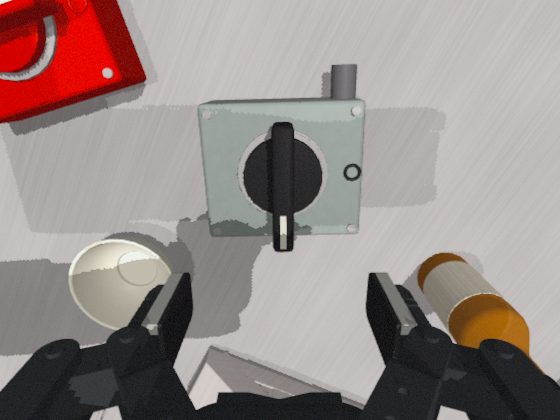

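The grey isolator is on: its white pointer is at (283,232), at the bar edge, and the ring at (352,172) is uncovered. The tool can't tilt, so I'll push the right knob's pointer end round its arc with closed fingertips. Now I compute that path.

```bash
cat > plan.py <<'E'
from h import *
C=np.array([.543,-.265,.0683]); a35=np.radians(35); yw=np.radians(1.2)
Rz=R.from_euler('z',yw).as_matrix()
n=Rz@[-np.sin(a35),0,np.cos(a35)]; up=Rz@[np.cos(a35),0,np.sin(a35)]; left=np.cross(n,up)
L,T,H=np.meshgrid(np.linspace(-.033,.033,67),np.linspace(-.008,.008,17),np.linspace(.012,.044,33),indexing='ij')
def bar(phi):
    e=np.cos(phi)*up+np.sin(phi)*left; t=np.cross(n,e)   # t: ccw side
    return e,t,(C+L[...,None]*e+T[...,None]*t+H[...,None]*n).reshape(-1,3)
def place(th,r,ntip,hx=.011,hy=.015):
    phi=np.radians(77)-th; e,t,B=bar(phi)
    for s in np.arange(0,.06,.0005):
        c=C+r*e+s*t+ntip*n
        d=B-c
        if not ((abs(d[:,0])<hx)&(abs(d[:,1])<hy)&(d[:,2]>0)).any(): break
    cor=np.array([[i*hx,j*hy,0] for i in(-1,1) for j in(-1,1)])+c-C
    return c+[0,0,.019],s,(cor@n).min()
if __name__=='__main__':
    for th in np.arange(0,1.95,.15):
        for r,nt in ((.022,.028),):
            p,s,m=place(th,r,nt); print(round(th,2),p,'s %.4f minclear %.4f'%(s,m))
E
python3 plan.py
```

```text
0.0 [ 0.5025 -0.2365  0.0935] s 0.0350 minclear 0.0215
0.15 [ 0.5051 -0.2319  0.0954] s 0.0365 minclear 0.0215
0.3 [ 0.509  -0.2281  0.0982] s 0.0370 minclear 0.0215
0.45 [ 0.5141 -0.2256  0.1018] s 0.0365 minclear 0.0215
0.6 [ 0.5197 -0.2245  0.1057] s 0.0355 minclear 0.0215
0.75 [ 0.5254 -0.2249  0.1098] s 0.0340 minclear 0.0215
0.9 [ 0.5317 -0.2282  0.1141] s 0.0305 minclear 0.0215
1.05 [ 0.537  -0.2324  0.1177] s 0.0275 minclear 0.0215
1.2 [ 0.5413 -0.2371  0.1207] s 0.0250 minclear 0.0215
1.35 [ 0.5446 -0.2416  0.1229] s 0.0235 minclear 0.0215
1.5 [ 0.5474 -0.2446  0.1248] s 0.0240 minclear 0.0215
1.65 [ 0.5499 -0.2476  0.1266] s 0.0250 minclear 0.0215
1.8 [ 0.5519 -0.2521  0.1279] s 0.0250 minclear 0.0215
```

>>> {"api": "apply_moves", "payload": {
  "increments": "0 0 0 -6.3 -1;0 0 0 -6.3 -1;0 0 0 -6.3 -1;0 0 0 -6.3 -1;0 0 0 -6.3 -1;0 0 0 -6.3 -1;0 0 0 -6.3 -1;0 0 0 -6.3 -1;0 0 0 -6.3 -1;0 0 0 -6.3 -1;0 0 0 0 -1"
}}

```text
clock: 7.57
eef_pos: [0.4493, 0.3233, 0.245]
tool_rot: [0.718, 0.009, -0.028, -0.696]
force: [0.9, -0.1, 0.6]
grip_width: -0.0002
```

```bash
python3 -c "
from h import *
rel([.478,-.235,.2])"
```

```text
7.5667 [0.4493 0.3233 0.245 ] F [ 0.9303 -0.1072  0.5871] delta [   0.6099   62.276  -557.3566] jaw 93.04970962888144 -0.00019544412401371704 [ 0.5006  0.3795 -0.0392  1.1898 -0.0162  0.4481]
```

>>> {"api": "apply_moves", "payload": {
  "increments": "-3 0 -40 1.5 -1;-3 0 -40 1.5 -1;0 0 -40 0 -1;0 0 -40 0 -1;0 0 -40 0 -1;0 0 -40 0 -1;0 0 -40 0 -1;0 0 -40 0 -1;0 0 -40 0 -1;0 0 -40 0 -1;0 0 -40 0 -1;0 0 -40 0 -1"
}}

```text
clock: 8.57
eef_pos: [0.4282, -0.1691, 0.2482]
tool_rot: [0.718, -0.029, -0.001, -0.695]
force: [1.2, 0.1, 0.6]
grip_width: -0.0001
```

```bash
python3 -c "
from h import *
rel([.478,-.235,.18])"
```

```text
8.5667 [ 0.4282 -0.1691  0.2482] F [1.2399 0.1247 0.6117] delta [ 55.1004  68.0821 -61.6753] jaw 87.78785838217527 -0.00012766709392429405 [-0.503   0.1911 -0.2916  1.1101 -0.0478 -0.4632]
```

>>> {"api": "apply_moves", "payload": {
  "increments": "0 0 0 0 -1;0 0 0 0 -1;15 20 -10 -1 -1;15 20 -10 -1 -1;10 20 0 0 -1;0 0 0 0 -1;0 0 0 0 -1"
}}

```text
clock: 9.15
eef_pos: [0.4627, -0.1986, 0.1812]
tool_rot: [0.718, -0.028, -0.005, -0.696]
force: [0.1, 0.3, 0.3]
grip_width: -0.0003
```

```bash
python3 -c "
from h import *
rel([.478,-.235,.18]);rel([.485,-.235,.0925]);print(R.from_quat(read_state()['tool_rot']).as_matrix())"
```

```text
9.15 [ 0.4627 -0.1986  0.1812] F [0.0616 0.3161 0.3054] delta [ 16.5201   1.5547 -35.8203] jaw 88.13109515262268 -0.0002954663416963884 [-0.5204  0.3255 -0.2953  0.9763 -0.0496 -0.4864]
9.15 [ 0.4627 -0.1986  0.1812] F [0.0616 0.3161 0.3054] delta [ 27.5676  88.585  -32.832 ] jaw 88.13109515262268 -0.0002954663416963884 [-0.5204  0.3255 -0.2953  0.9763 -0.0496 -0.4864]
[[ 0.9983 -0.0474  0.0326]
 [-0.034  -0.03    0.999 ]
 [-0.0464 -0.9984 -0.0315]]
```

>>> {"api": "apply_moves", "payload": {
  "increments": "14 0 -16 -0.5 -1;14 0 -17 -0.5 -1;0 20 0 0 -1;0 20 0 0 -1;0 20 0 0 -1;0 15 0 0 -1;0 0 0 0 -1;0 0 0 0 -1"
}}

```text
clock: 9.82
eef_pos: [0.4869, -0.2294, 0.1106]
tool_rot: [0.718, -0.022, -0.01, -0.696]
force: [-0.0, -0.0, 0.5]
grip_width: 0.0002
```

Run:
```python
from h import *
rel([.485,-.235,.0925])
a,P=cloud('wrist'); cv2.imwrite('pics/w3.png',a)
```

```text
9.8167 [ 0.4869 -0.2294  0.1106] F [-0.0404 -0.0218  0.5395] delta [-0.9462 18.3135 -5.09  ] jaw 89.03793642805584 0.0002461214260172904 [-0.5474  0.4536 -0.3038  0.836  -0.0503 -0.5293]
```

View pics/w3.png

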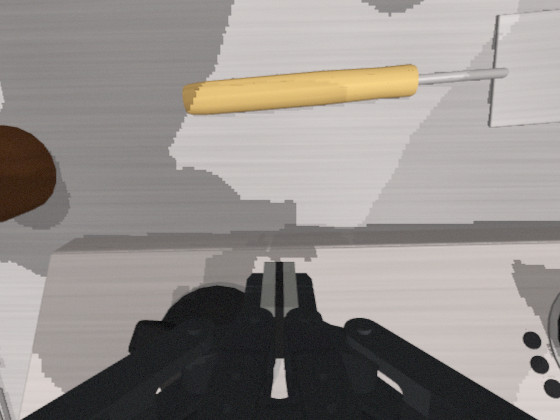

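The closed fingertips at (280,270) are just in front of the right knob's bar. The camera side of the gripper faces the pot, so I check its clearance.

Run:
```python
from h import *
s=read_state();M=R.from_quat(s['tool_rot']).as_matrix();T=np.array(imaging.camera_params('wrist')['extrinsics']);print(M.T@(T[:3,3]-s['eef_pos']),T[:3,3])
a,P=cloud('scene');a,P=cloud('top')
m=(P[...,2]>.2)&(P[...,2]<.25)&(P[...,0]>.58)&(P[...,0]<.8)&(P[...,1]<-.15)&(P[...,1]>-.36);q=P[m];print(q.min(0),q.max(0), len(q))
```

```text
[-0.0838 -0.1237  0.0003] [ 0.4088 -0.2236  0.238 ]
[ 0.608  -0.3599  0.2001] [ 0.7648 -0.1502  0.2406] 877
```

The camera is on the robot side and the pot's front edge is at x = 0.608, so clearance is fine. I lower and begin pushing.

>>> {"api": "apply_moves", "payload": {
  "increments": "-2 10 -5 0 -1;0 9 0 0 -1;0 0 0 0 -1;8 0 0 0 -1;6 0 0 0 -1;5 -2 3 0 -1;0 0 0 0 -1"
}}

```text
clock: 10.55
eef_pos: [0.5058, -0.2343, 0.0944]
tool_rot: [0.719, -0.022, -0.008, -0.694]
force: [-3.9, 2.7, 1.8]
grip_width: -0.0002
```

Run:
```python
from plan import *
for th in (.2,.45,.75): print(th); rel(place(th,.022,.028)[0])
```

```text
0.2
10.55 [ 0.5058 -0.2343  0.0944] F [-3.8999  2.6603  1.8356] delta [ 0.4939 -2.1999  3.6098] jaw 88.96088152494293 -0.00016976530135890511 [-0.5366  0.5008 -0.2727  0.816  -0.0514 -0.5172]
0.45
10.55 [ 0.5058 -0.2343  0.0944] F [-3.8999  2.6603  1.8356] delta [ 7.7932 -8.1054  8.5869] jaw 88.96088152494293 -0.00016976530135890511 [-0.5366  0.5008 -0.2727  0.816  -0.0514 -0.5172]
0.75
10.55 [ 0.5058 -0.2343  0.0944] F [-3.8999  2.6603  1.8356] delta [ 18.792  -16.5591   9.2248] jaw 88.96088152494293 -0.00016976530135890511 [-0.5366  0.5008 -0.2727  0.816  -0.0514 -0.5172]
```

Contact at about 4 N, as planned. I follow the arc to θ≈0.75.

>>> {"api": "apply_moves", "payload": {
  "increments": "3 -3 4 0 -1;5 -4 3 0 -1;5 -4 2 0 -1;5 -4 0 0 -1;3 -2 0 0 -1;0 0 0 0 -1"
}}

```text
clock: 11.05
eef_pos: [0.524, -0.2229, 0.1088]
tool_rot: [0.719, -0.026, -0.013, -0.695]
force: [0.6, 0.5, 1.1]
grip_width: -0.0001
```

Run:
```python
from plan import *
for th in (.75,1.05,1.2,1.35,1.5): print(th); rel(place(th,.022,.028)[0])
a,_=imaging.read_camera('top'); cv2.imwrite('pics/t2.png',cv2.resize(a[150:220,340:440],(800,560),interpolation=2))
```

```text
0.75
11.05 [ 0.524  -0.2229  0.1088] F [0.6027 0.5379 1.0891] delta [ 1.4718 -0.9808 -2.0175] jaw 88.96677823315197 -9.664159532315104e-05 [-0.5005  0.5145 -0.2045  0.8843 -0.0556 -0.4807]
1.05
11.05 [ 0.524  -0.2229  0.1088] F [0.6027 0.5379 1.0891] delta [12.7024 -9.3122 -9.6323] jaw 88.96677823315197 -9.664159532315104e-05 [-0.5005  0.5145 -0.2045  0.8843 -0.0556 -0.4807]
1.2
11.05 [ 0.524  -0.2229  0.1088] F [0.6027 0.5379 1.0891] delta [ 16.9045 -12.3088 -14.3609] jaw 88.96677823315197 -9.664159532315104e-05 [-0.5005  0.5145 -0.2045  0.8843 -0.0556 -0.4807]
1.35
11.05 [ 0.524  -0.2229  0.1088] F [0.6027 0.5379 1.0891] delta [ 20.1983 -14.6083 -18.8375] jaw 88.96677823315197 -9.664159532315104e-05 [-0.5005  0.5145 -0.2045  0.8843 -0.0556 -0.4807]
1.5
11.05 [ 0.524  -0.2229  0.1088] F [0.6027 0.5379 1.0891] delta [ 22.9339 -16.5621 -21.8702] jaw 88.96677823315197 -9.664159532315104e-05 [-0.5005  0.5145 -0.2045  0.8843 -0.0556 -0.4807]
```

View pics/t2.png

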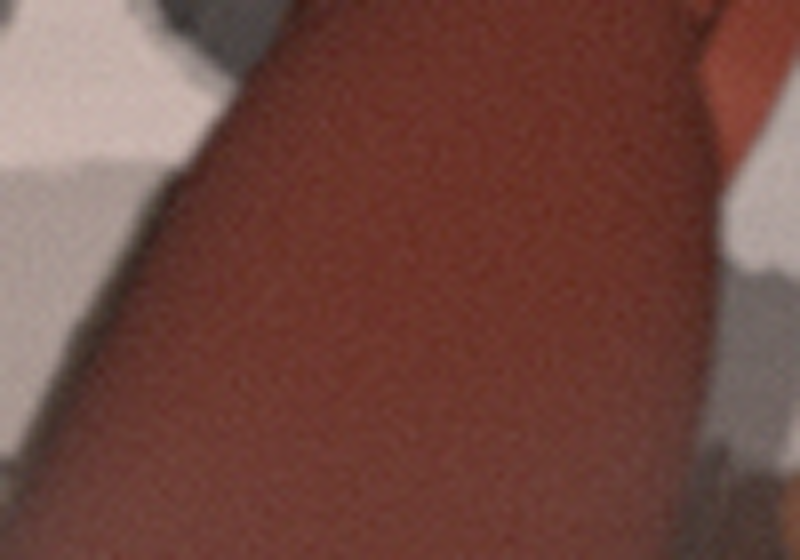

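The arm hides the knob in this view. The force has dropped to about zero, so the knob probably snapped to one dot. I carry on.

>>> {"api": "apply_moves", "payload": {
  "increments": "6 -4 -3 0 -1;6 -4 -4 0 -1;4 -3 -5 0 -1;3 -2 -4 0 -1;0 0 0 0 -1"
}}

```text
clock: 11.52
eef_pos: [0.5439, -0.2377, 0.1213]
tool_rot: [0.717, -0.026, -0.013, -0.696]
force: [-0.9, 2.4, -0.5]
grip_width: 0.0
```

Run:
```python
from plan import *
for th in (1.2,1.35,1.5): print(th); rel(place(th,.022,.028)[0])
```

```text
1.2
11.5167 [ 0.5439 -0.2377  0.1213] F [-0.8827  2.3635 -0.5358] delta [-2.6523  0.7319  0.56  ] jaw 89.05929930218046 2.9265173461665765e-05 [-0.508   0.5443 -0.1146  0.9462 -0.0524 -0.4899]
1.35
11.5167 [ 0.5439 -0.2377  0.1213] F [-0.8827  2.3635 -0.5358] delta [ 0.6323 -1.5872 -3.9132] jaw 89.05929930218046 2.9265173461665765e-05 [-0.508   0.5443 -0.1146  0.9462 -0.0524 -0.4899]
1.5
11.5167 [ 0.5439 -0.2377  0.1213] F [-0.8827  2.3635 -0.5358] delta [ 3.3616 -3.5546 -6.9428] jaw 89.05929930218046 2.9265173461665765e-05 [-0.508   0.5443 -0.1146  0.9462 -0.0524 -0.4899]
```

>>> {"api": "apply_moves", "payload": {
  "increments": "1 -1 -3 0 -1;1 -1 -3 0 -1;1 -1 -2 0 -1;0 0 -1 0 -1;0 0 0 0 -1"
}}

```text
clock: 11.93
eef_pos: [0.5468, -0.2462, 0.1236]
tool_rot: [0.716, -0.026, -0.014, -0.697]
force: [-0.4, -0.5, 0.4]
grip_width: -0.0
```

Run:
```python
from plan import *
for th in (1.5,1.65): print(th); rel(place(th,.022,.028)[0])
```

```text
1.5
11.9333 [ 0.5468 -0.2462  0.1236] F [-0.3841 -0.491   0.3634] delta [ 0.4892 -1.3338  1.6   ] jaw 89.07903035950368 -4.585660677894896e-05 [-0.5191  0.5536 -0.0914  0.9615 -0.0506 -0.5014]
1.65
11.9333 [ 0.5468 -0.2462  0.1236] F [-0.3841 -0.491   0.3634] delta [ 3.0009 -3.1424 -1.4314] jaw 89.07903035950368 -4.585660677894896e-05 [-0.5191  0.5536 -0.0914  0.9615 -0.0506 -0.5014]
```

Past the hump, and the force is back to zero, so it seems to have snapped over. I back off to +y, then rise and retreat to look.

>>> {"api": "apply_moves", "payload": {
  "increments": "-2 -2 10 0 -1;-4 -10 10 0 -1;-4 -20 0 0 -1;-4 -30 0 0 -1;-15 -30 0 0 -1;-20 -15 20 0 -1;-30 -5 40 0 -1;-30 0 40 0 -1;-20 0 40 0 -1;-20 0 40 0 -1;0 0 40 0 -1;0 0 0 0 -1"
}}

```text
clock: 12.93
eef_pos: [0.4111, -0.0068, 0.2467]
tool_rot: [0.719, -0.022, -0.009, -0.695]
force: [-0.2, -0.5, 0.6]
grip_width: 0.0001
```

Run:
```python
from plan import *
rel([.4,0,.25])
a,P=cloud('top'); 
for nm,C0 in (('right',C),('left',np.array([.5383,-.0459,.0683]))):
  d=P-C0; h=d@n;u=d@up;v=d@left
  m=(np.hypot(u,v)<.05)&(h>.034)&(h<.052); print(nm,m.sum(),cv2.minAreaRect(np.stack([u[m],v[m]],-1).astype(np.float32)*1000))
for k in('stockpot','dish','bowl','mill','oil'): print(k,[np.array(d['xyz']) for d in spotter.pinpoint('top',k)][:1])
o=np.zeros((600,800,3),np.uint8); o[:392]=cv2.resize(a[150:220,280:423],(800,392),interpolation=2); o[400:600,:200]=cv2.resize(a[180:260,140:220],(200,200),interpolation=2); o[400:,220:486]=cv2.resize(a,(266,200))
cv2.imwrite('pics/t3.png',o)
```

```text
12.9333 [ 0.4111 -0.0068  0.2467] F [-0.2084 -0.4538  0.581 ] delta [-11.3388  -3.0379   6.4539] jaw 88.9383194911724 0.00013799149109901363 [-0.1646  0.1112 -0.3927  1.1056 -0.04   -0.1446]
right 140 ((-0.5363941192626953, -0.30123138427734375), (18.50225067138672, 66.92186737060547), 63.87563705444336)
left 0 ((0.0, 0.0), (0.0, 0.0), 0.0)
stockpot [array([ 0.6852, -0.2524,  0.1156])]
dish [array([ 0.6849, -0.0447,  0.1071])]
bowl [array([ 0.3597,  0.1336, -0.0016])]
mill [array([ 0.4479, -0.4146, -0.0003])]
oil [array([0.7003, 0.2934, 0.004 ])]
```

View pics/t3.png

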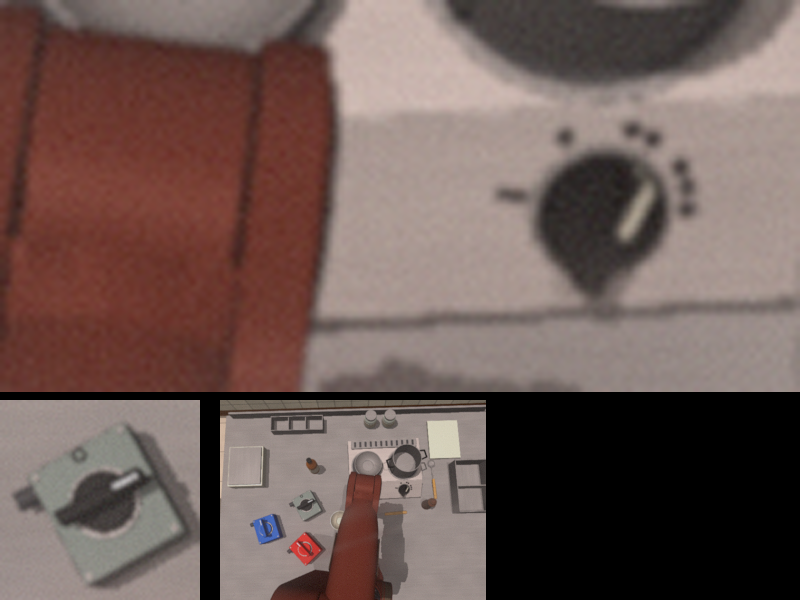

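The right knob sits at -26.1°, which is 1.80 rad and the two-dot mark. The arm hides the left knob, so I move aside to check it before handing in.

>>> {"api": "apply_moves", "payload": {
  "increments": "-10 0 40 0 -1;-10 0 40 0 -1;-10 0 40 0 -1;0 0 40 0 -1;0 0 40 0 -1;0 0 0 0 -1;0 0 0 0 -1"
}}

```text
clock: 13.82
eef_pos: [0.3943, 0.1865, 0.2386]
tool_rot: [0.72, -0.033, 0.002, -0.694]
force: [-0.7, -0.3, 0.2]
grip_width: -0.0004
```

Run:
```python
from plan import *
a,P=cloud('top')
ok=0
for nm,C0 in (('right',C),('left',np.array([.5383,-.0459,.0683]))):
  d=P-C0; h=d@n;u=d@up;v=d@left
  m=(np.hypot(u,v)<.05)&(h>.034)&(h<.052); r=cv2.minAreaRect(np.stack([u[m],v[m]],-1).astype(np.float32)*1000); print(nm,m.sum(),r)
rel([.4,.2,.25])
if m.sum()>80 and abs(r[2]-76)<5 : print('done',robot.job_done())
```

```text
right 142 ((0.4743995666503906, 0.13295936584472656), (17.741209030151367, 65.85933685302734), 64.37167358398438)
left 141 ((-0.8565855026245117, 0.14508819580078125), (65.5936508178711, 19.992734909057617), 79.65742492675781)
13.8667 [0.3944 0.1863 0.2386] F [ 0.0527 -0.0389  0.4516] delta [  4.4182 -12.1625  13.5579] jaw 87.14758739531715 8.520215309579733e-05 [ 0.2881  0.1747 -0.339   1.1105 -0.0208  0.3393]
the job is handed in; nothing more can be done
done None
```

The isolator is on and the stockpot's hot plate (the right one) is set to two dots; I handed the job in at about 13.9 s.

- **Isolator:** I gripped the grey box's handle and turned it clockwise until the moment rose against its stop. It then measured about 90° from where it started, pointing at the bar mark.
- **Right knob:** the gripper can't tilt to the knob's slope, so I pushed the pointer end round with closed fingertips, past one dot. It snapped into two dots and measured about 1.80 rad before hand-in.
- **Other things:** the left knob is still off, reading 79.7° against 76–78° before, which is within the measuring noise. The stockpot, dish, bowl, mill and oil were where they started, within a few mm. I did not measure the spatula and spoon again.

No check failed. The top camera could not see the knob while I was pushing it, so during the push I went by the forces alone, which stayed around 5 N or less whenever I read them.

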